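Load the dye photometer and hold its light shield home for the reading

ROBOT

A 6-joint arm with a two-finger parallel gripper is mounted at the origin on the work surface. World frame = base frame: x ahead of the robot, y to its left, z up, the work surface at z = 0. Lengths are in m, angles in rad, forces in N, time in s.
With the tool pointing down it reaches from about 0.35 to 0.925 m from the base axis. Payload 6.4 kg.
Tool frame: the origin (TCP) lies at the very end of the fingers, on their centre line; the grasp point (between the pads) lies 19 mm behind it; z points along the fingers, y is the line along which they close (so a half turn about z gives the same grasp; the last joint's range is limited). The gripper opens to 85 mm and grips with 20 to 120 N. Pads are 22 mm wide; open, the fingers measure 114 mm over their backs; the gripper's body (76 mm by 85 mm) begins 54 mm behind the grasp point. The pads swing forward as they close: fully open they stand 13 mm farther back than shut.
Start: joints at [-1.51, 0.245, 1.558, -0, 1.339, -0.174], TCP at [0.151, -0.632, 0.231] pointing down, gripper open.
Joint ranges: [-3.13, 3.13], [-1.02, 2.26], [0.13, 2.54], [-0.95, 4.09], [0.21, 2.88], [-2.74, 2.74]. Speed limits (rad/s): [2.57, 2.57, 3.14, 3.14, 3.14, 3.14].

INTERFACE

Orientations are given as a unit quaternion [w, x, y, z].
In Python, from bench import * gives the robot as it stands.
- The arm moves only by the tool drive_tool, never from a script. Its argument "commands" is a list of rows, each a list of 2 entries, a list of its own where there are three numbers: the shift along the tool's x, y, z in mm, then the turn about the tool's z in rad. In form: [[[dx, dy, dz], yaw], ...]. A call has 1 to 12 rows; each row is the pose to reach, as a shift and turn from the pose commanded when the call began, along the tool's axes at that moment; what a row does not reach only later rows make up. A row lasts 1/8 s, in which the tool goes at most 62.5 mm and 10.7 degrees, less where a joint would pass 70% of its speed; a pose out of reach is approached as far as the arm can. A call with a gripper value outside its range is refused whole. "jaw" is the closure, from 0 (fully open) to 1 (shut), set as the call begins (left out, the last holds). The fingers move at their own pace and stop on an object; the grip force is fixed at half the most. Time passes only in rows, so rows that repeat a pose let the fingers close. It gives the time, the measured TCP pose, the force, the opening and the grip force at its end, in the units of the state.
- get_obs(): the state, without advancing time (a new reading comes with each control period).
- snapshot(name): name is "side" or "top"; returns a dict with "image" (480x640x3 uint8, red, green, blue), "vfov" (degrees; the focal length in pixels is half the picture's height over the tangent of half this angle, whatever the lens; pixels are square), "cx", "cy" (the principal point, pixels), "R" (3x3) and "t" (3): a world point X has camera coordinates R X + t. Camera axes: x right, y down, z forward; pixel columns grow to the right and rows downward; lengths in m; the calibration is good to about 2 mm. A picture is of the moment at which its call begins. There is no depth.
- job_done(): hands the job in; it is judged then, once.
The state is a dict: "time_s": time; "q": joint angles; "dq": joint speeds; "effort": joint torques, N m; "position": TCP position; "eef_rot": TCP orientation; "contact_force": force on the tool from outside, world axes, zero at the start; "ft_torque": the same for the moment, N m; "opening": finger opening in m; "gripper_force": force on a finger pad.
Only numpy, scipy, OpenCV 4.12 (cv2) and the standard library are available. Lean on these libraries where they do the work, as an engineer would, in place of code of your own. Each camera call takes 0.05 s, during which the arm holds its last target. There are 200 camera calls.

TASK

Take a reading of the indigo dye: put the two blue-capped vials from the rack into the two empty wells of the photometer's turret, next to the white-capped blank that stays where it is. Then set the black knurled light shield over the turret and turn it until its hidden keyways drop over the turret's pins, push it fully home against the sprung ring, and finish while still holding it down, since the lamp only reads while the shield is held. Leave everything else on the desk as it stands.

Things in the scene. Friction and masses are not known exactly. Their poses are not given: they have to be found in the camera images.
- photometer: bench photometer, fixed, white and grey housing 200 (its x) by 180 (its y) mm; origin on the desk under the middle of the housing, x to its back, z up. Sloping display panel with keys on its -x side. Its flat deck is 50 mm above the desk; on it stands a round dark turret, 50 mm across, its axis 40 mm to +x of the origin, its top 80 mm above the desk
- turret_top (a point): point on the turret's axis at its top face, 80 mm above the desk, in the photometer's axes. Three brass pins stick out sideways from the turret at 0, 120 and 240 degrees about the axis from the photometer's +x, out to 30 mm from the axis, round, 6 mm thick, their tops 72 mm above the desk
- well0 (a point): centre of the floor of the well nearest the panel, which holds the blank. The three wells are upright bores 15 mm in diameter, 22 mm deep, open at the turret's top, 16 mm from its axis; floors 58 mm above the desk. A seated vial stands 33 mm out of its well
- well1 (a point): centre of the floor of an empty well, at +60 degrees about the turret axis from the photometer's +x; bore as well0. Wells are 28 mm apart: fingers that close square to the line from the well to the turret axis clear the other vials best
- well2 (a point): centre of the floor of the other empty well, at -60 degrees; same bore as well0
- seat (a joint): sprung aluminium ring with a black rubber face round the foot of the turret, 53 mm bore, 75 mm outside, for the shield's rim to land on; 0 = up (top 60 mm above the desk), 0.005 m = fully down on its hard stop (55 mm). Its spring pushes up with 7 N at the top and 10 N at the stop, so it lifts the shield again when that is let go
- shield: black round light shield, a cap open below, 66 mm tall, standing on its rim, 0.12 to 0.21 kg; origin at the centre of its underside, z up. The lowest 18 mm is a plain skirt 70 mm across; above it the dark knurled grip, 57 mm across with a closed flat top. The hollow inside is 62 mm high and clears the seated vials
- shield_grip (a point): point on the shield's axis 50 mm above its rim, the height to grip the knurling; keep fingertips 20 mm or more above the rim. Inside the skirt is an 18 mm tall flange of 54 mm bore with three keyways 15 mm wide, 120 degrees apart, hidden and unmarked, at no stated angle to the shield's axes: they are found by turning
- shield_rim (a point): centre of the shield's rim (its underside). Set over the turret unkeyed, the rim rests on the pins, 72 mm above the desk. When the keyways meet the pins, within about 7 degrees and every 120 degrees, the shield can go down freely: the rim meets the seat ring at 60 mm and is fully home at 55 mm above the desk, and can no longer turn
- indigo_a: glass vial of dark blue dye with a blue cap, standing in the rack. 12 mm diameter, 55 mm tall, 20 g (within 40 percent); origin at the centre of its underside, z up the vial. The cap is the top 15 mm, also 12 mm wide: grip it about 10 mm below the top. The vials stand in any order in the rack.
- indigo_b: the second dark blue vial with a blue cap, the same as indigo_a, standing in the rack; either vial may go into either empty well
- blank: clear vial with a white cap, standing in well0 from the start; to stay there. Same size as indigo_a
- madder: vial with red dye and a red cap, in the rack; to be left there. Same size as indigo_a
- weld: vial with yellow dye and a yellow cap, in the rack; to be left there. Same size as indigo_a
- rack: grey vial rack, a fixed block 190 (its x) by 36 (its y) by 30 mm; origin at the centre of its underside. Four vertical holes 14.5 mm in diameter, 22 mm deep, 45 mm apart in a row along its x; a vial's underside stands 8 mm and its top 63 mm above the desk
- dropper_left: blue dropper bottle, 38 mm across, 97 mm tall; origin at the centre of its underside; to be left alone
- dropper_right: amber dropper bottle, 38 mm across, 97 mm tall; origin at the centre of its underside; to be left alone
- tweezers: black tweezers lying on the desk, 115 mm long along x, 7 mm high; origin at mid-length on the desk; to be left alone
- tape_roll: blue roll of tape, 64 mm across, 18 mm high, lying flat; origin at the centre of its underside; to be left alone
- beaker: clear beaker, 68 mm across at the rim, 90 mm tall; origin at the centre of its underside; to be left alone
There are look-alikes about, which are no part of the job. Leave any red look-alike of the shield alone.

How it is judged:
By the outcome, as a careful person would: the job done as asked, in the order asked, and still so for the second after the job is handed in, while the arm keeps its last pose, push and grip.
It also fails if it takes over 72 s, if anything falls off the work surface, if the arm or the gripper's body presses on something with over 40 N, if the wrist force passes 120 N, or if a joint passes its speed limit or range.

## Working session

There is one attempt and no reset: what is moved stays moved. The work goes in short steps, Python scripts to look and compute and a tool call to move; the robot and the scene stay as the last step left them, time stands still between calls to the robot, and variables do not carry over. Pictures are saved under pics/ and viewed, at most 10 in all, crops included, and the job is handed in when it is done.

Besides the shell and the picture viewer there is one more tool, called after "Request:" in YAML: its name, and indented under it one key for each argument. drive_tool: Moves the arm, as the interface text tells. Its arguments: {"type":"object","properties":{"commands":{"type":"array"},"jaw":{"type":"number"}},"required":["commands"]}

```bash
mkdir -p pics; cat > h.py <<'E'
from bench import *
import numpy as np, cv2
def snap(n,f):
    s=snapshot(n); cv2.imwrite(f,cv2.cvtColor(s["image"],cv2.COLOR_RGB2BGR)); return s
def K(s):
    f=240/np.tan(np.radians(s["vfov"])/2); return f
def px2w(s,u,v,z):
    f=K(s); R=np.array(s["R"]); t=np.array(s["t"])
    d=R.T@np.array([(u-s["cx"])/f,(v-s["cy"])/f,1]); c=-R.T@t
    return c+d*(z-c[2])/d[2]
def w2px(s,X):
    c=np.array(s["R"])@np.array(X)+np.array(s["t"]); f=K(s)
    return c[:2]/c[2]*f+[s["cx"],s["cy"]]
E
python3 - <<'E'
from h import *
import pickle
for n in("top","side"):
    s=snap(n,f"pics/{n}0.png"); pickle.dump(s,open(n+"0.pkl","wb"))
    print(n,s["vfov"],s["cx"],s["cy"],-np.array(s["R"]).T@np.array(s["t"]),np.round(s["R"],3).tolist())
print(get_obs())
E
```

```text
top 55.8396619063496 316.9009184817234 240.75964457196156 [3.45577424e-01 1.14877899e-03 1.40619108e+00] [[0.004, -1.0, -0.01], [-0.991, -0.003, -0.137], [0.137, 0.01, -0.991]]
side 55.36185433275972 318.9658190281316 241.75111746436372 [-0.09430198  0.77105418  0.64248334] [[-0.769, -0.639, -0.0], [-0.319, 0.385, -0.866], [0.554, -0.666, -0.5]]
{'time_s': 0.1, 'q': array([-1.51009322e+00,  2.45756353e-01,  1.55886492e+00, -4.02466458e-05,
        1.33869325e+00, -1.74114429e-01]), 'dq': array([ 0.00031037, -0.00371257, -0.00269235, -0.00047174, -0.00148251,
        0.00050935]), 'effort': array([-1.16755273e-03, -4.30675757e+01, -3.27128363e+01, -1.91308263e-04,
        2.82748180e-03, -6.29117153e-06]), 'position': array([ 0.15118928, -0.63166974,  0.23029738]), 'eef_rot': array([-8.60660182e-04,  9.93114592e-01,  1.17143779e-01,  2.92454428e-05]), 'contact_force': array([ 0.05438388,  0.14200335, -0.08190654]), 'ft_torque': array([ 0.05933784,  0.03204911, -0.01798532]), 'gripper_force': 0.0, 'opening': 0.08541791467726857}
```

View pics/top0.png

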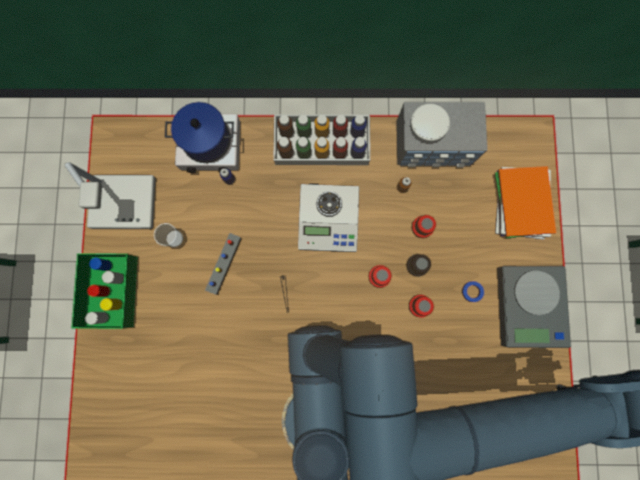

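View pics/side0.png

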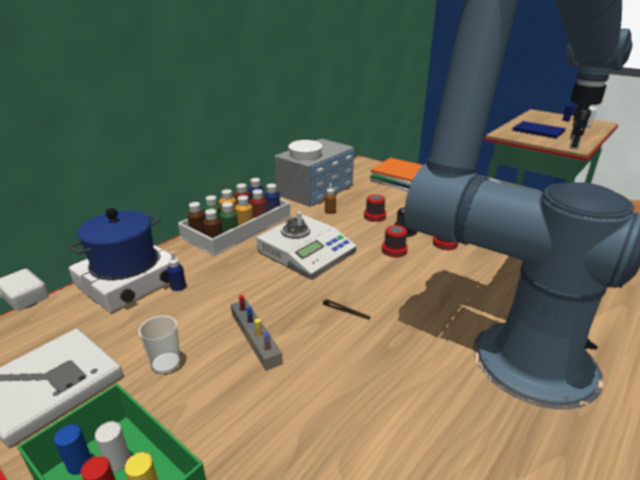

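The top view shows the rack around (223,264), the turret at (329,204), the black shield at (419,265) with red look-alikes around it, and tweezers at (285,293). I'll enlarge these.

```bash
python3 - <<'E'
from h import *
i=cv2.imread("pics/top0.png"); j=cv2.imread("pics/side0.png")
c=lambda im,x,y,w,h,k:cv2.resize(im[y:y+h,x:x+w],None,fx=k,fy=k,interpolation=cv2.INTER_CUBIC)
a=np.hstack([c(i,200,230,50,70,8//2*1.0*2 if 0 else 4.0),c(i,295,180,70,70,4.0),c(i,385,230,70,70,4.0)])
b=np.hstack([c(j,225,285,60,85,3.5),c(j,250,205,110,85,3.5),np.zeros((298,760-210-385,3),np.uint8)])
cv2.imwrite("pics/c1.png",np.vstack([a,cv2.resize(b[:,:760],(760,298))]))
E
```

```text
(no output)
```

View pics/c1.png

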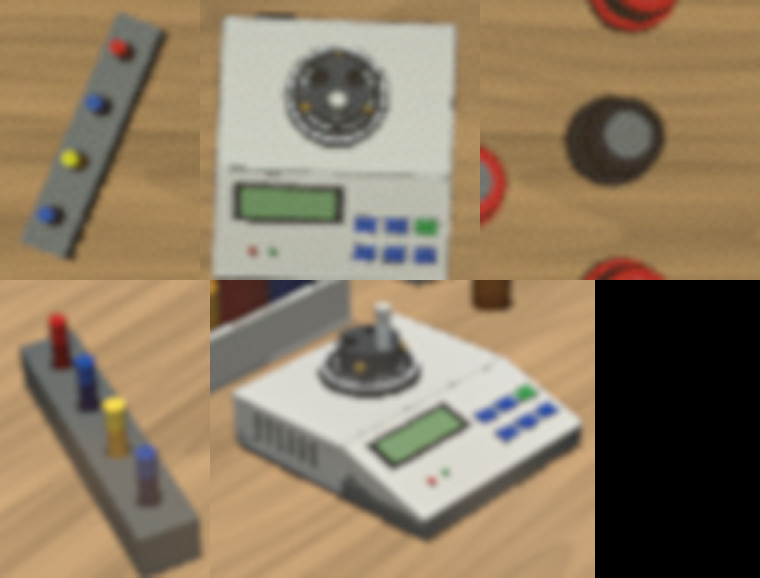

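The rack holds red, blue, yellow, blue from top to bottom. The wells and pins are visible: blank cap at about (329.5,204.5), +x pin at about (329.5,193). Next I'll measure the caps by colour and enlarge the turret and shield.

```bash
cat > caps.py <<'E'
from h import *
import pickle
def blob(s,box,f):
    x,y,w,h=box; im=s["image"][y:y+h,x:x+w].astype(float)
    wt=np.clip(f(im[...,0],im[...,1],im[...,2])-25,0,None)
    yy,xx=np.mgrid[y:y+h,x:x+w]; return np.array([(wt*xx).sum(),(wt*yy).sum()])/wt.sum()
if __name__=="__main__":
    T=pickle.load(open("top0.pkl","rb"))
    R=lambda r,g,b:r-np.maximum(g,b); B=lambda r,g,b:b-r; Y=lambda r,g,b:np.minimum(r,g)-b-20
    for n,u,v,f in(("red",230,242,R),("blue1",224,255,B),("yel",218,269,Y),("blue2",212,283,B)):
        p=blob(T,(u-5,v-5,11,11),f); print(n,p,px2w(T,*p,.061).round(4))
E
python3 caps.py
python3 - <<'E'
from h import *
i=cv2.imread("pics/top0.png"); j=cv2.imread("pics/side0.png")
c=lambda im,x,y,w,h,k:cv2.resize(im[y:y+h,x:x+w],None,fx=k,fy=k,interpolation=cv2.INTER_CUBIC)
a=np.hstack([c(i,309,185,40,36,10),c(i,400,248,38,36,10)])
b=np.hstack([c(j,275,205,48,24,10),c(j,390,200,30,24,10)])
cv2.imwrite("pics/c2.png",np.vstack([a,b]) if a.shape[1]==b.shape[1] else np.vstack([a[:,:780],b[:,:780]]))
E
```

```text
red [228.95954845 241.30291627] [0.5291 0.2795 0.061 ]
blue1 [223.01926445 255.22942207] [0.487 0.296 0.061]
yel [217.09143969 269.21498054] [0.4451 0.3124 0.061 ]
blue2 [211.01909722 283.20138889] [0.4035 0.329  0.061 ]
```

View pics/c2.png

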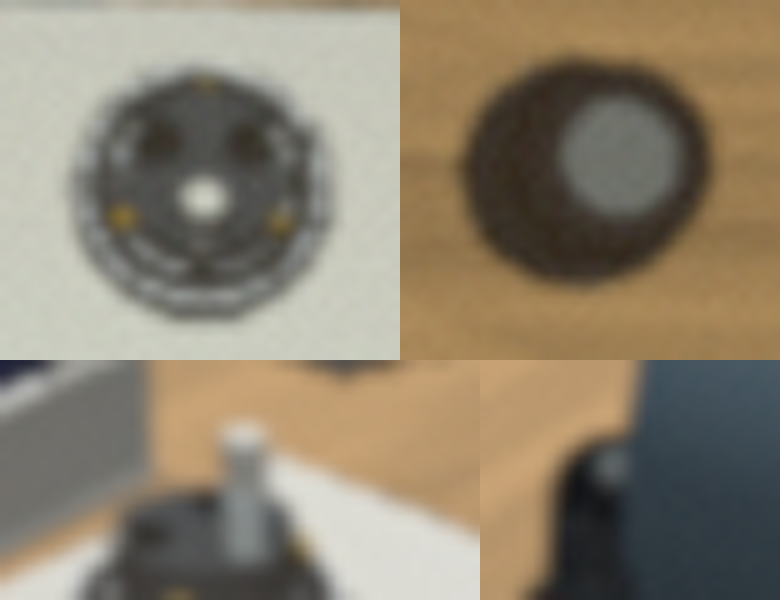

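```bash
cat > m.py <<'E'
from h import *
import pickle
from scipy.optimize import least_squares
T=pickle.load(open("top0.pkl","rb")); S=pickle.load(open("side0.pkl","rb"))
t=lambda x,y:(x/10+309-.45,y/10+185-.45)
for n,c,z in(("w1",(160,140),.08),("w2",(248,140),.08),("cap",(203,199),.113),("p0",(207,83),.07),("p1",(123,217),.07),("p2",(282,222),.07),("ringTop",(203,194),.06)):
    print(n,px2w(T,*t(*c),z).round(4))
sc=lambda x,y:(x/10+400-.45-40,y/10+248-.45)
print("shield top",px2w(T,*sc(1000-400+20-0,156),.066).round(4) if 0 else px2w(T,400+(620-400)/10-.45,248+156/10-.45,.066).round(4))
# photometer model fit, both cameras
def P(p,r,a,z): 
    x=.04+r*np.cos(a); y=r*np.sin(a); c,s=np.cos(p[2]),np.sin(p[2])
    return [p[0]+c*x-s*y,p[1]+s*x+c*y,z]
d=np.radians
M=[(.016,d(60),.08,(160,140)),(.016,d(-60),.08,(248,140)),(.016,d(180),.113,(203,199)),(.0285,0,.071,(207,83)),(.0285,d(120),.071,(123,217)),(.0285,d(240),.071,(282,222))]
f=lambda p:np.concatenate([w2px(T,P(p,r,a,z))-t(*c) for r,a,z,c in M])
q=least_squares(f,[.6,0,0]); print("phot",q.x,np.degrees(q.x[2]),q.fun.round(2))
c=P(q.x,0,0,.08);print("axis",c)
print("side proj: cap",w2px(S,P(q.x,.016,np.pi,.113)),"seen",(245/10+275-.45,(432-360)/10+205-.45),"pin",w2px(S,P(q.x,.0285,d(120),.071)),(180/10+275-.45,235/10+205-.45),"pin2",w2px(S,P(q.x,.0285,d(240),.071)),(302/10+275-.45,190/10+205-.45))
for X in((.487,.296,.063),(.4035,.329,.063),(.5291,.2795,.063)):print(w2px(S,X))
B=lambda r,g,b:b-r
E
python3 m.py
python3 - <<'E'
from caps import *
S=pickle.load(open("side0.pkl","rb"))
# side cap centroids approx (blue1 248,314; blue2 266,340)
B=lambda r,g,b:b-r
for u,v in((249,309),(267,337)):
    print(blob(S,(u-6,v-8,13,17),B))
E
```

```text
w1 [ 0.6565 -0.0072  0.08  ]
w2 [ 0.6565 -0.0336  0.08  ]
cap [ 0.6312 -0.0196  0.113 ]
p0 [ 0.6765 -0.0215  0.07  ]
p1 [0.6351 0.0038 0.07  ]
p2 [ 0.6337 -0.044   0.07  ]
ringTop [ 0.6445 -0.0204  0.06  ]
shield top [ 0.4647 -0.2948  0.066 ]
phot [ 0.60815101 -0.01923134 -0.02748031] -1.5745056595049716 [-0.18 -0.    0.28  0.26  0.11 -0.32 -0.11 -0.13 -0.31  0.11  0.2   0.08]
axis [np.float64(0.6481359030791783), np.float64(-0.020330413340452352), 0.08]
side proj: cap [298.6644392  212.05828852] seen (299.05, 211.75) pin [292.05739507 229.39544941] (292.55, 228.05) pin2 [304.86057462 222.82874708] (304.75, 223.55)
[248.35415257 307.6520703 ]
[265.70284482 333.81837225]
[240.49023025 295.89644971]
[248.59641256 309.19674888]
[266.05953992 333.9797023 ]
```

```bash
cat > plan.py <<'E'
import sys
from h import *
def psi(o):
    w,x,y,z=o["eef_rot"]; return np.arctan2(2*(x*y+w*z),1-2*(y*y+z*z))
def d(o,x,y,z,ps):
    p=psi(o); v=np.array([x,y,z])-o["position"]; c,s=np.cos(p),np.sin(p)
    yaw=(p-np.radians(ps)+np.pi)%(2*np.pi)-np.pi
    return [round(1000*k,1) for k in(c*v[0]+s*v[1],s*v[0]-c*v[1],-v[2])],round(yaw,3)
o=get_obs(); print(o["position"].round(4),np.degrees(psi(o)).round(2),"F",o["contact_force"].round(1),"op",round(o["opening"],4),"t",o["time_s"],"tilt",o["eef_rot"].round(4))
for a in sys.argv[1:]: print(a,d(o,*map(float,a.split(","))))
E
python3 plan.py 0.5,-0.15,0.23,-10 0.487,0.296,0.18,-21.5
```

```text
[ 0.1512 -0.6317  0.2303] 13.45 F [ 0.1  0.1 -0.1] op 0.0854 t 0.1 tilt [-9.000e-04  9.931e-01  1.171e-01  0.000e+00]
0.5,-0.15,0.23,-10 ([np.float64(451.3), np.float64(-387.3), np.float64(0.3)], np.float64(0.409))
0.487,0.296,0.18,-21.5 ([np.float64(542.4), np.float64(-824.1), np.float64(50.3)], np.float64(0.61))
```

Request:
drive_tool:
  commands:
    - [[451,-387,0],0.4]
    - [[451,-387,0],0.4]
    - [[451,-387,0],0.4]
    - [[451,-387,0],0.4]
    - [[451,-387,0],0.4]
    - [[451,-387,0],0.4]
    - [[451,-387,0],0.4]
    - [[451,-387,0],0.4]
    - [[451,-387,0],0.4]
    - [[451,-387,0],0.4]
    - [[542,-824,20],0.61]
    - [[542,-824,20],0.61]
  jaw: 0.45

```text
time_s: 1.6
position: [0.4963, -0.0292, 0.2255]
eef_rot: [-0.0, 0.982, -0.188, -0.0]
contact_force: [1.5, 0.1, 0.2]
opening: 0.0469
gripper_force: 0.0
```

```bash
python3 plan.py 0.487,0.296,0.13,-21.5
```

```text
[ 0.4963 -0.0292  0.2255] -21.67 F [1.5 0.1 0.2] op 0.0469 t 1.6 tilt [-1.000e-04  9.822e-01 -1.880e-01 -2.000e-04]
0.487,0.296,0.13,-21.5 ([np.float64(-128.7), np.float64(-298.8), np.float64(95.5)], np.float64(-0.003))
```

Request:
drive_tool:
  commands:
    - [[-129,-299,30],0]
    - [[-129,-299,30],0]
    - [[-129,-299,30],0]
    - [[-129,-299,30],0]
    - [[-129,-299,30],0]
    - [[-129,-299,30],0]
    - [[-129,-299,96],0]
    - [[-129,-299,96],0]
    - [[-129,-299,96],0]
    - [[-129,-299,96],0]

```text
time_s: 2.85
position: [0.4878, 0.2947, 0.1326]
eef_rot: [-0.001, 0.982, -0.187, 0.002]
contact_force: [0.9, 0.6, 0.3]
opening: 0.0469
gripper_force: 0.0
```

```bash
python3 plan.py 0.487,0.296,0.036,-21.5; python3 - <<'E'
from h import *
import pickle
s=snap("side","pics/s1.png"); i=cv2.imread("pics/s1.png")
t=snap("top","pics/t1.png"); j=cv2.imread("pics/t1.png")
c=lambda im,x,y,w,h,k:cv2.resize(im[y:y+h,x:x+w],None,fx=k,fy=k,interpolation=cv2.INTER_CUBIC)
cv2.imwrite("pics/c3.png",np.hstack([c(i,210,200,90,150,4),c(j,180,200,90,150,4)]))
o=get_obs(); print(w2px(s,o["position"]),w2px(t,o["position"]))
E
```

```text
[0.4878 0.2947 0.1326] -21.55 F [0.9 0.6 0.3] op 0.0469 t 2.85 tilt [-0.0011  0.9824 -0.1869  0.0018]
0.487,0.296,0.036,-21.5 ([np.float64(-1.2), np.float64(-0.9), np.float64(96.6)], np.float64(-0.001))
[245.90408575 279.16875466] [218.04722822 252.43202648]
```

View pics/c3.png

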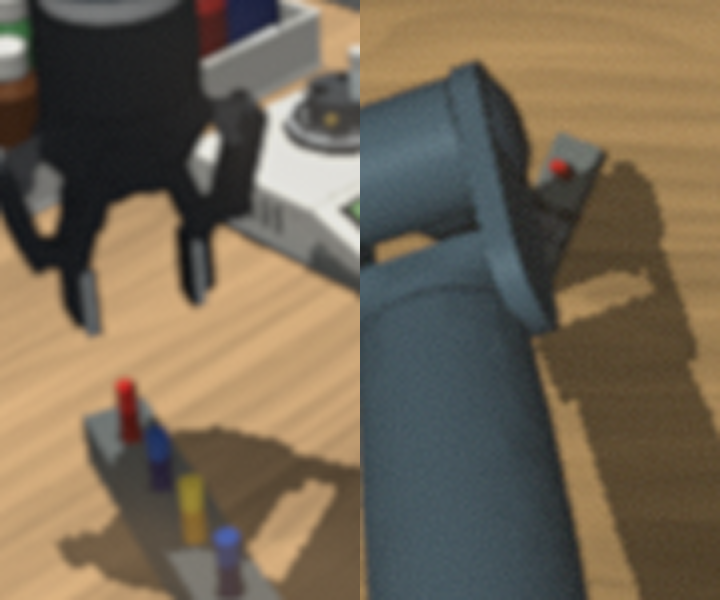

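Side crop: the fingertips' midpoint is at (246,279) against a predicted (245.9,279.2), so the calibration holds. Both blue caps can be seen. I'll descend and grasp the first.

Request:
drive_tool:
  commands:
    - [[-1,-1,50],0]
    - [[-1,-1,80],0]
    - [[-1,-1,96],0]
    - [[-1,-1,96],0]
    - [[-1,-1,96],0]

```text
time_s: 3.58
position: [0.4868, 0.2965, 0.0356]
eef_rot: [-0.001, 0.982, -0.187, 0.001]
contact_force: [-0.8, -0.6, -0.4]
opening: 0.0467
gripper_force: 0.0
```

Request:
drive_tool:
  commands:
    - [[0,0,0],0]
    - [[0,0,0],0]
    - [[0,0,0],0]
    - [[0,0,0],0]
    - [[0,0,0],0]
    - [[0,0,0],0]
  jaw: 1.0

```text
time_s: 4.32
position: [0.486, 0.2958, 0.0349]
eef_rot: [0.0, 0.982, -0.186, 0.0]
contact_force: [-2.1, -3.2, 6.4]
opening: 0.0097
gripper_force: 58.5
```

```bash
python3 plan.py
```

```text
[0.486  0.2958 0.0349] -21.48 F [-2.1 -3.2  6.4] op 0.0097 t 4.325 tilt [ 3.000e-04  9.825e-01 -1.864e-01  3.000e-04]
```

Request:
drive_tool:
  commands:
    - [[0,0,-40],0]
    - [[0,0,-90],0]
    - [[0,0,-135],0]
    - [[0,0,-135],0]

```text
time_s: 4.82
position: [0.4882, 0.2972, 0.1738]
eef_rot: [-0.003, 0.982, -0.186, 0.004]
contact_force: [0.6, -0.1, -0.8]
opening: 0.01
gripper_force: 59.4
```

```bash
python3 plan.py .6565,-.0067,.16,58.4
```

```text
[0.4882 0.2972 0.1738] -21.5 F [ 0.6 -0.1 -0.8] op 0.01 t 4.825 tilt [-0.0026  0.9824 -0.1865  0.004 ]
.6565,-.0067,.16,58.4 ([np.float64(268.0), np.float64(221.0), np.float64(13.8)], np.float64(-1.394))
```

Request:
drive_tool:
  commands:
    - [[268,221,0],-1.394]
    - [[268,221,0],-1.394]
    - [[268,221,0],-1.394]
    - [[268,221,0],-1.394]
    - [[268,221,0],-1.394]
    - [[268,221,0],-1.394]
    - [[268,221,0],-1.394]
    - [[268,221,0],-1.394]
    - [[268,221,14],-1.394]
    - [[268,221,14],-1.394]
    - [[268,221,14],-1.394]

```text
time_s: 6.2
position: [0.6535, -0.0075, 0.1542]
eef_rot: [-0.0, 0.873, 0.487, -0.0]
contact_force: [0.1, 0.4, 0.0]
opening: 0.0103
gripper_force: 59.4
```

```bash
cat > look.py <<'E'
from h import *
import sys,pickle
f,x,y,w,h,k=sys.argv[1],*map(int,sys.argv[2:7])
s=snap("side","pics/tmp.png"); pickle.dump(s,open(f+".pkl","wb")); i=cv2.imread("pics/tmp.png")
cv2.imwrite(f"pics/{f}.png",cv2.resize(i[y:y+h,x:x+w],None,fx=k,fy=k,interpolation=cv2.INTER_CUBIC))
p=get_obs()["position"]; print("tcp px",w2px(s,p),"tip-27mm",w2px(s,p-[0,0,.027]))
E
python3 look.py v1 255 160 90 90 6; python3 plan.py .6565,-.0067,.124,58.4
```

```text
tcp px [288.8372085  196.72157087] tip-27mm [289.18316476 206.22199715]
[ 0.6538 -0.0076  0.1547] 58.35 F [ 0.3 -0.7 -1.6] op 0.0098 t 6.25 tilt [-1.000e-04  8.731e-01  4.875e-01 -1.000e-04]
.6565,-.0067,.124,58.4 ([np.float64(2.2), np.float64(1.8), np.float64(30.7)], np.float64(-0.001))
```

View pics/v1.png

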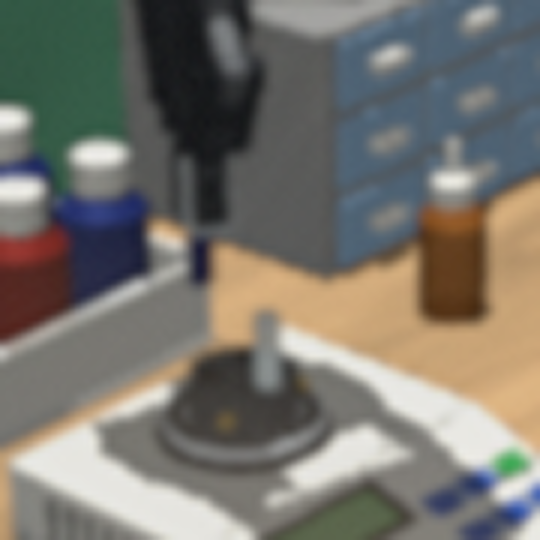

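The side crop shows the vial held upright. Its bottom is near (288.4,206.9), about 0.8 px left of the prediction. I'll descend to just above the well.

Request:
drive_tool:
  commands:
    - [[2,1.5,20],0]
    - [[2,1.5,40],0]
    - [[2,1.5,40],0]
    - [[2,1.5,40],0]

```text
time_s: 6.75
position: [0.6562, -0.0069, 0.1147]
eef_rot: [-0.0, 0.873, 0.488, -0.0]
contact_force: [0.3, -0.2, -0.0]
opening: 0.0098
gripper_force: 59.4
```

```bash
python3 plan.py .6563,-.0069,.107,58.4 
```

```text
[ 0.6562 -0.0069  0.1147] 58.37 F [ 0.3 -0.2 -0. ] op 0.0098 t 6.75 tilt [-1.000e-04  8.731e-01  4.876e-01 -1.000e-04]
.6563,-.0069,.107,58.4 ([np.float64(0.1), np.float64(0.1), np.float64(7.7)], np.float64(-0.001))
```

Bottom is about 8 mm above the turret top. I'll go down 15 mm, so 7 mm into the well.

Request:
drive_tool:
  commands:
    - [[0,0,4],0]
    - [[0,0,8],0]
    - [[0,0,10],0]
    - [[0,0,12],0]
    - [[0,0,14],0]
    - [[0,0,14],0]

```text
time_s: 7.5
position: [0.6574, -0.0071, 0.1057]
eef_rot: [0.001, 0.873, 0.488, 0.001]
contact_force: [-8.9, 0.4, 19.3]
opening: 0.0097
gripper_force: 61.8
```

Request:
drive_tool:
  commands:
    - [[0,0,-2],0]
    - [[0,0,-3],0]
    - [[0,0,-3],0]

```text
time_s: 7.88
position: [0.6569, -0.007, 0.1062]
eef_rot: [0.001, 0.873, 0.488, 0.001]
contact_force: [-2.9, 0.3, 8.9]
opening: 0.0098
gripper_force: 60.2
```

```bash
python3 look.py v2 265 185 60 50 13; python3 plan.py; python3 - <<'E'
from h import *
import pickle
s=pickle.load(open("v2.pkl","rb"))
for X in((.6565,-.0067,.08),(.6557,-.0344,.08),(.6321,-.0199,.113),(.6481,-.0203,.08)): print((w2px(s,X)-[265,185]+.46)*13)
E
```

```text
tcp px [288.43159718 213.37293526] tip-27mm [288.77477461 222.48857325]
[ 0.6569 -0.007   0.1062] 58.38 F [-4.2 -0.2  8.9] op 0.0098 t 7.925 tilt [6.000e-04 8.730e-01 4.877e-01 6.000e-04]
[315.30365455 491.18015996]
[409.40584255 444.70302143]
[443.80401543 357.78126467]
[390.63426864 479.65418654]
```

View pics/v2.png

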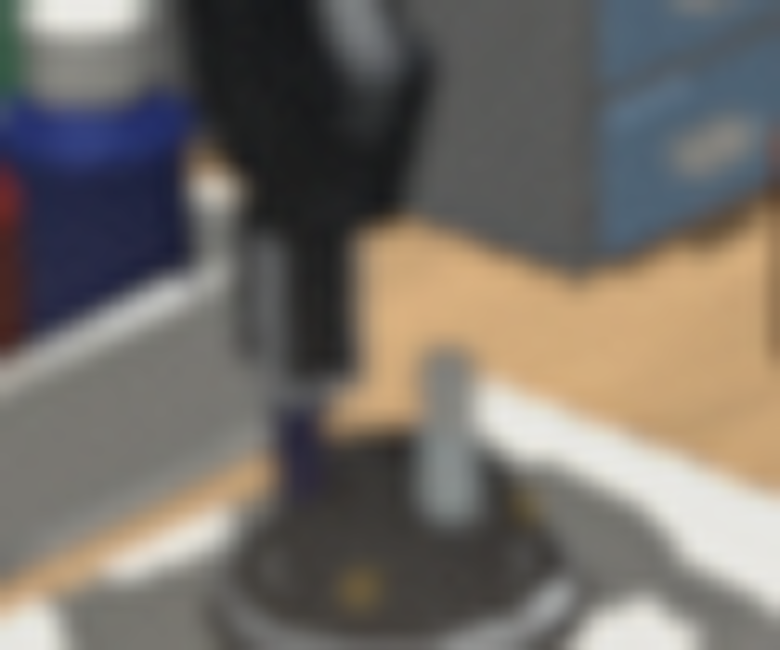

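The vial bottom is at about (300,498) in the crop and the well centre projects to (315,491). So the vial sits about 3 mm too far along tool +x. I'll lift, shift −3 mm and retry.

Request:
drive_tool:
  commands:
    - [[0,0,-7],0]
    - [[-3,0,-7],0]
    - [[-3,0,-7],0]
    - [[-3,0,-3],0]
    - [[-3,0,0],0]
    - [[-3,0,2],0]
    - [[-3,0,4],0]
    - [[-3,0,6],0]
    - [[-3,0,6],0]

```text
time_s: 9.05
position: [0.6545, -0.0095, 0.0977]
eef_rot: [-0.0, 0.873, 0.488, -0.0]
contact_force: [0.3, -1.4, 0.5]
opening: 0.0101
gripper_force: 59.4
```

In the well, with no force. I'll continue to the floor.

Request:
drive_tool:
  commands:
    - [[0,0,4],0]
    - [[0,0,8],0]
    - [[0,0,11],0]
    - [[0,0,12],0]
    - [[0,0,13],0]
    - [[0,0,13],0]

```text
time_s: 9.8
position: [0.6547, -0.0095, 0.0851]
eef_rot: [0.0, 0.873, 0.488, 0.0]
contact_force: [0.7, 0.6, 0.5]
opening: 0.0104
gripper_force: 59.4
```

Request:
drive_tool:
  commands:
    - [[0,0,1],0]
    - [[0,0,2],0]
    - [[0,0,2],0]

```text
time_s: 10.18
position: [0.6551, -0.0095, 0.0849]
eef_rot: [0.0, 0.873, 0.488, 0.0]
contact_force: [-3.9, 0.3, 8.6]
opening: 0.01
gripper_force: 60.5
```

Floor reached. Release and rise.

Request:
drive_tool:
  commands:
    - [[0,0,-1],0]
    - [[0,0,-1],0]
    - [[0,0,-1],0]
    - [[0,0,-20],0]
    - [[0,0,-60],0]
    - [[0,0,-90],0]
    - [[0,0,-90],0]
    - [[0,0,-90],0]
  jaw: 0.45

```text
time_s: 11.18
position: [0.6542, -0.0094, 0.1726]
eef_rot: [-0.0, 0.873, 0.488, -0.0]
contact_force: [-0.9, -0.3, 0.1]
opening: 0.047
gripper_force: 0.0
```

```bash
python3 look.py v3 255 160 80 80 1; python3 plan.py .4035,.329,.13,-21.5 .4035,.329,.175,-21.5
```

```text
tcp px [289.06693198 190.4045117 ] tip-27mm [289.41242382 200.03623784]
[ 0.6538 -0.0093  0.1718] 58.37 F [-0.5  0.9  0.3] op 0.0468 t 11.225 tilt [-7.000e-04  8.730e-01  4.876e-01 -8.000e-04]
.4035,.329,.13,-21.5 ([np.float64(156.8), np.float64(-390.5), np.float64(41.8)], np.float64(1.394))
.4035,.329,.175,-21.5 ([np.float64(156.8), np.float64(-390.5), np.float64(-3.2)], np.float64(1.394))
```

Request:
drive_tool:
  commands:
    - [[156,-390,-10],1.394]
    - [[156,-390,-10],1.394]
    - [[156,-390,-10],1.394]
    - [[156,-390,-10],1.394]
    - [[156,-390,-10],1.394]
    - [[156,-390,-10],1.394]
    - [[156,-390,-3],1.394]
    - [[156,-390,-3],1.394]
    - [[156,-390,42],1.394]
    - [[156,-390,42],1.394]
    - [[156,-390,42],1.394]

```text
time_s: 12.6
position: [0.4045, 0.3278, 0.1313]
eef_rot: [0.0, 0.982, -0.187, -0.0]
contact_force: [0.9, 0.3, 0.1]
opening: 0.0468
gripper_force: 0.0
```

```bash
python3 plan.py .4035,.329,.036,-21.5;python3 look.py v4 225 240 80 120 5;  python3 - <<'E'
from h import *
import pickle
s=pickle.load(open("v4.pkl","rb"))
for X in((.4035,.329,.063),(.4035,.329,.03),(.4451,.3124,.063)): print((w2px(s,X)-[225,240]+.4)*5)
print((w2px(s,get_obs()["position"])-[225,240]+.4)*5)
E
```

```text
[0.4045 0.3278 0.1313] -21.51 F [0.9 0.3 0.1] op 0.0468 t 12.6 tilt [ 1.000e-04  9.824e-01 -1.866e-01 -1.000e-04]
.4035,.329,.036,-21.5 ([np.float64(-1.4), np.float64(-0.8), np.float64(95.3)], np.float64(-0.0))
tcp px [263.23101942 303.91570677] tip-27mm [264.13231059 315.65090634]
[205.5142241  471.09186126]
[210.56335254 537.04843485]
[160.94052148 403.21114117]
[193.15509709 321.57853386]
```

View pics/v4.png

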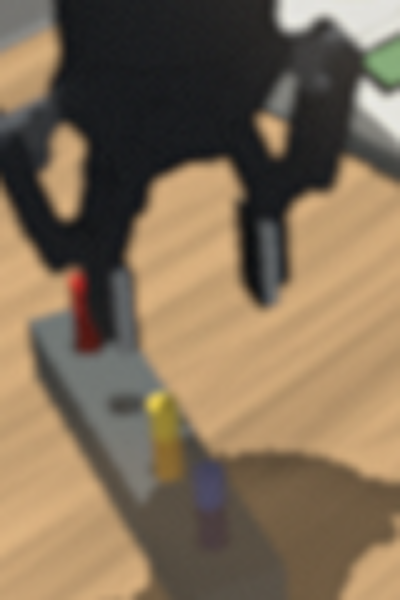

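Side view: fingers over the second blue vial, cap top near (209,464) in the crop. The blue1 hole is empty and yellow and red are undisturbed. I'll bias the grasp about 2 mm along tool +x, as the first vial showed.

Request:
drive_tool:
  commands:
    - [[0.5,-0.5,50],0]
    - [[0.5,-0.5,80],0]
    - [[0.5,-0.5,95],0]
    - [[0.5,-0.5,95],0]
    - [[0.5,-0.5,95],0]

```text
time_s: 13.28
position: [0.4064, 0.3288, 0.0376]
eef_rot: [-0.001, 0.982, -0.187, 0.001]
contact_force: [0.4, 0.5, -0.3]
opening: 0.0473
gripper_force: 0.0
```

Request:
drive_tool:
  commands:
    - [[0,0,0],0]
    - [[0,0,0],0]
    - [[0,0,0],0]
    - [[0,0,0],0]
    - [[0,0,0],0]
    - [[0,0,-40],0]
    - [[0,0,-90],0]
    - [[0,0,-140],0]
    - [[0,0,-140],0]
    - [[0,0,-140],0]
  jaw: 1.0

```text
time_s: 14.52
position: [0.4045, 0.328, 0.1753]
eef_rot: [0.0, 0.982, -0.186, -0.0]
contact_force: [-0.8, -0.5, -1.5]
opening: 0.01
gripper_force: 59.3
```

```bash
python3 plan.py .6557,-.0344,.175,58.4
```

```text
[0.4045 0.328  0.1753] -21.49 F [-0.8 -0.5 -1.5] op 0.01 t 14.525 tilt [ 2.000e-04  9.825e-01 -1.865e-01 -3.000e-04]
.6557,-.0344,.175,58.4 ([np.float64(366.5), np.float64(245.1), np.float64(0.3)], np.float64(-1.394))
```

Request:
drive_tool:
  commands:
    - [[366,245,0],-1.394]
    - [[366,245,0],-1.394]
    - [[366,245,0],-1.394]
    - [[366,245,0],-1.394]
    - [[366,245,0],-1.394]
    - [[366,245,0],-1.394]
    - [[366,245,0],-1.394]
    - [[366,245,0],-1.394]
    - [[366,245,0],-1.394]
    - [[366,245,0],-1.394]
    - [[366,245,0],-1.394]

```text
time_s: 15.9
position: [0.6549, -0.0326, 0.1753]
eef_rot: [-0.001, 0.873, 0.488, -0.0]
contact_force: [0.3, 0.3, -1.0]
opening: 0.0099
gripper_force: 59.3
```

```bash
python3 plan.py .6557,-.0344,.17,118.4;python3 look.py v5 265 165 60 60 10;  python3 - <<'E'
from h import *
import pickle
s=pickle.load(open("v5.pkl","rb"));p=get_obs()["position"]
for X in(p,p-[0,0,.0285]): print((w2px(s,X)-[265,165]+.45)*10)
E
```

```text
[ 0.6549 -0.0326  0.1753] 58.41 F [ 0.3  0.3 -1. ] op 0.0099 t 15.9 tilt [-5.000e-04  8.729e-01  4.879e-01 -4.000e-04]
.6557,-.0344,.17,118.4 ([np.float64(-1.1), np.float64(1.6), np.float64(5.3)], np.float64(-1.047))
tcp px [294.81595781 186.10892825] tip-27mm [295.09250041 195.6736335 ]
[302.65957812 215.58928248]
[305.57681185 316.48687077]
```

View pics/v5.png

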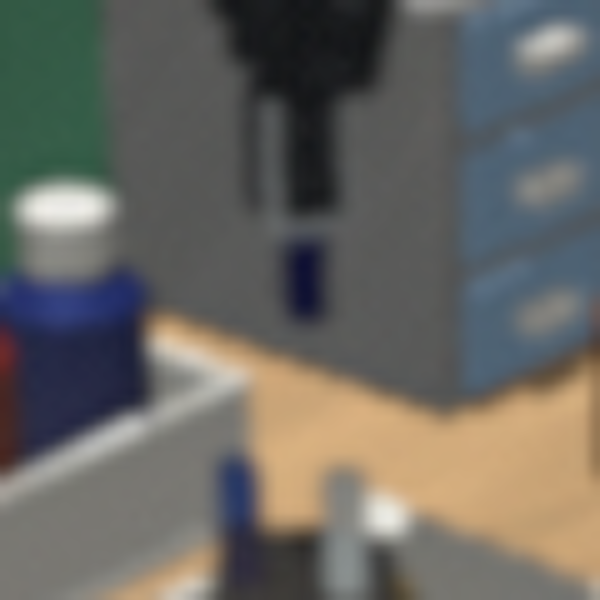

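Vial bottom at (303,318) against a predicted (305.6,316.5), so it is about 0.7 mm off, which is fine. The first vial is standing in its well at (238,462). Turn, position and descend.

Request:
drive_tool:
  commands:
    - [[-1.5,2.2,0],-1.047]
    - [[-1.5,2.2,0],-1.047]
    - [[-1.5,2.2,0],-1.047]
    - [[-1.5,2.2,0],-1.047]
    - [[-1.5,2.2,0],-1.047]
    - [[-1.5,2.2,0],-1.047]
    - [[-1.5,2.2,0],-1.047]
    - [[-1.5,2.2,40],-1.047]
    - [[-1.5,2.2,58],-1.047]
    - [[-1.5,2.2,58],-1.047]
    - [[-1.5,2.2,58],-1.047]

```text
time_s: 17.32
position: [0.6577, -0.0365, 0.1193]
eef_rot: [0.001, 0.512, 0.859, 0.0]
contact_force: [0.5, 0.1, 0.1]
opening: 0.0102
gripper_force: 59.4
```

```bash
python3 plan.py .656,-.035,.107,118.4
```

```text
[ 0.6577 -0.0365  0.1193] 118.34 F [0.5 0.1 0.1] op 0.0102 t 17.325 tilt [1.000e-03 5.125e-01 8.587e-01 3.000e-04]
.656,-.035,.107,118.4 ([np.float64(2.1), np.float64(-0.8), np.float64(12.3)], np.float64(-0.001))
```

Request:
drive_tool:
  commands:
    - [[1,-0.4,2],0]
    - [[1,-0.4,2],0]
    - [[1,-0.4,2],0]

```text
time_s: 17.7
position: [0.6562, -0.0357, 0.1164]
eef_rot: [0.0, 0.512, 0.859, 0.0]
contact_force: [0.7, -0.0, -0.7]
opening: 0.0098
gripper_force: 59.4
```

```bash
python3 plan.py .656,-.035,.107,118.4
```

```text
[ 0.6562 -0.0357  0.1164] 118.36 F [ 0.7 -0.  -0.7] op 0.0098 t 17.7 tilt [3.000e-04 5.123e-01 8.588e-01 1.000e-04]
.656,-.035,.107,118.4 ([np.float64(0.7), np.float64(0.2), np.float64(9.4)], np.float64(-0.001))
```

Request:
drive_tool:
  commands:
    - [[0.5,0.2,3],0]
    - [[0.5,0.2,6],0]
    - [[0.5,0.2,9],0]
    - [[0.5,0.2,12],0]
    - [[0.5,0.2,15],0]
    - [[0.5,0.2,16],0]
    - [[0.5,0.2,16],0]

```text
time_s: 18.58
position: [0.6574, -0.0357, 0.1069]
eef_rot: [0.001, 0.512, 0.859, -0.0]
contact_force: [-15.1, 1.9, 31.4]
opening: 0.0095
gripper_force: 62.7
```

Rim contact. I'll back off, shift 1.2 mm along tool −y and try again.

Request:
drive_tool:
  commands:
    - [[0,0,-10],0]
    - [[0,-1.2,-12],0]
    - [[0,-1.2,-12],0]
    - [[0,-1.2,-9],0]
    - [[0,-1.2,-6],0]
    - [[0,-1.2,-4],0]
    - [[0,-1.2,-2],0]
    - [[0,-1.2,-1],0]
    - [[0,-1.2,-1],0]

```text
time_s: 19.7
position: [0.6546, -0.0357, 0.1007]
eef_rot: [-0.0, 0.512, 0.859, -0.0]
contact_force: [-0.9, -0.4, -0.4]
opening: 0.0098
gripper_force: 59.3
```

In. Continue to the floor.

Request:
drive_tool:
  commands:
    - [[0,0,4],0]
    - [[0,0,8],0]
    - [[0,0,11],0]
    - [[0,0,13],0]
    - [[0,0,14.5],0]
    - [[0,0,16],0]
    - [[0,0,16],0]

```text
time_s: 20.58
position: [0.655, -0.0358, 0.0868]
eef_rot: [-0.0, 0.512, 0.859, -0.0]
contact_force: [-8.2, 1.0, 10.4]
opening: 0.0098
gripper_force: 60.5
```

Request:
drive_tool:
  commands:
    - [[0,0,-3],0]
    - [[0,0,-3],0]
    - [[0,0,-3],0]
    - [[0,0,-20],0]
    - [[0,0,-60],0]
    - [[0,0,-100],0]
    - [[0,0,-140],0]
    - [[0,0,-140],0]
  jaw: 0.45

```text
time_s: 21.58
position: [0.6575, -0.0362, 0.2313]
eef_rot: [0.005, 0.512, 0.859, 0.002]
contact_force: [-0.9, 0.4, -0.2]
opening: 0.0473
gripper_force: 0.0
```

```bash
python3 plan.py .4647,-.2948,.2,45; python3 - <<'E'
from h import *
T=snap("top","pics/t2.png"); S=snap("side","pics/s2.png")
# shield: grey top disc & dark footprint by ellipse fit
im=cv2.resize(T["image"][245:287,397:441],None,fx=8,fy=8,interpolation=cv2.INTER_CUBIC)
g=cv2.cvtColor(im,cv2.COLOR_RGB2HSV)
m=((g[...,2]<75)|(g[...,1]<45)).astype(np.uint8)*255
c=max(cv2.findContours(m,0,1)[0],key=cv2.contourArea); print("outer box",np.array(cv2.boundingRect(c))/8+[397-.44,245-.44,0,0])
m2=((g[...,1]<45)&(g[...,2]>80)).astype(np.uint8)*255
c=max(cv2.findContours(m2,0,1)[0],key=cv2.contourArea); e=cv2.fitEllipse(c); p=np.array(e[0])/8+[396.56,244.56]; print("disc",p,np.array(e[1])/8,px2w(T,*p,.066).round(4))
x,y,w,h=np.array(cv2.boundingRect(c)); 
X=px2w(T,*p,.066)
# predicted outline boxes of skirt + top for that centre
a=np.linspace(0,6.28,90)
pts=np.array([w2px(T,[X[0]+r*np.cos(t),X[1]+r*np.sin(t),z]) for r,z in((.035,0),(.035,.018),(.0285,.066)) for t in a])
print("pred box",pts.min(0),np.ptp(pts,axis=0))
print("side proj top",w2px(S,X))
i=cv2.imread("pics/t2.png"); j=cv2.imread("pics/s2.png")
cc=lambda im,x,y,w,h,k:cv2.resize(im[y:y+h,x:x+w],None,fx=k,fy=k,interpolation=cv2.INTER_CUBIC)
cv2.imwrite("pics/last.png",np.hstack([cc(j,265,185,60,60,6),cc(j,380,180,70,60,6)]))
E
```

```text
[ 0.6575 -0.0362  0.2313] 118.37 F [-0.9  0.4 -0.2] op 0.0473 t 21.575 tilt [0.0049 0.5123 0.8588 0.0016]
.4647,-.2948,.2,45 ([np.float64(-136.0), np.float64(-292.5), np.float64(31.3)], np.float64(1.28))
outer box [406.31 254.31  23.75  21.  ]
disc [421.51863724 263.25689941] [11.67798996 12.05469894] [ 0.4644 -0.2947  0.066 ]
pred box [405.56749671 253.2763076 ] [25.60513597 23.12940677]
side proj top [407.04271996 210.63020001]
```

View pics/last.png

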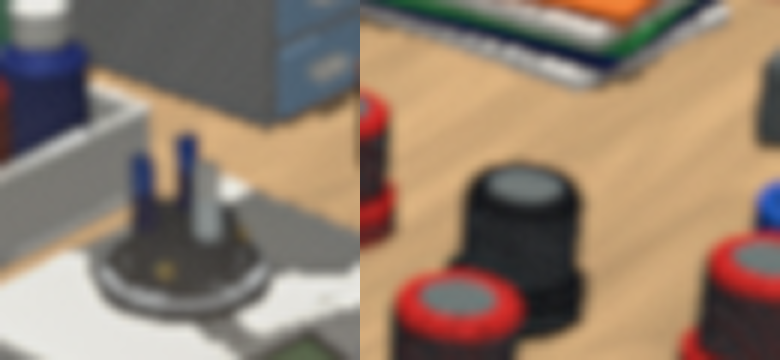

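Both indigo vials are seated beside the blank. The black shield's top disc in the side view is at (407.7,211.1) against a predicted (407.0,210.6), so the fix is good. Move to the shield, jaws open.

Request:
drive_tool:
  commands:
    - [[-136,-292,31],1.28]
    - [[-136,-292,31],1.28]
    - [[-136,-292,31],1.28]
    - [[-136,-292,31],1.28]
    - [[-136,-292,31],1.28]
    - [[-136,-292,31],1.28]
    - [[-136,-292,31],1.28]
    - [[-136,-292,31],1.28]
    - [[-136,-292,80],1.28]
    - [[-136,-292,120],1.28]
    - [[-136,-292,120],1.28]
    - [[-136,-292,120],1.28]
  jaw: 0.0

```text
time_s: 23.18
position: [0.4633, -0.2945, 0.1062]
eef_rot: [0.001, 0.924, 0.384, 0.0]
contact_force: [0.3, 0.8, 0.4]
opening: 0.0854
gripper_force: 0.0
```

```bash
python3 plan.py .4640,-.2955,.031,45
```

```text
[ 0.4633 -0.2945  0.1062] 45.11 F [0.3 0.8 0.4] op 0.0854 t 23.175 tilt [8.000e-04 9.235e-01 3.836e-01 3.000e-04]
.4640,-.2955,.031,45 ([np.float64(-0.2), np.float64(1.2), np.float64(75.2)], np.float64(0.002))
```

Request:
drive_tool:
  commands:
    - [[0,1,30],0]
    - [[0,1,60],0]
    - [[0,1,75],0]
    - [[0,1,75],0]
    - [[0,1,75],0]

```text
time_s: 23.8
position: [0.4643, -0.2957, 0.0316]
eef_rot: [0.001, 0.924, 0.383, 0.001]
contact_force: [-0.0, -0.2, 0.2]
opening: 0.0854
gripper_force: 0.0
```

Request:
drive_tool:
  commands:
    - [[0,0,0],0]
    - [[0,0,0],0]
    - [[0,0,0],0]
    - [[0,0,0],0]
  jaw: 1.0

```text
time_s: 24.3
position: [0.4642, -0.2957, 0.0316]
eef_rot: [0.001, 0.924, 0.383, 0.001]
contact_force: [-0.4, 0.0, 5.6]
opening: 0.0558
gripper_force: 64.0
```

Request:
drive_tool:
  commands:
    - [[0,0,0],0]
    - [[0,0,0],0]
    - [[0,0,0],0]
    - [[0,0,0],-0.18]
    - [[0,0,0],-0.36]
    - [[0,0,0],-0.54]
    - [[0,0,0],-0.72]
    - [[0,0,0],-0.9]
    - [[0,0,0],-1.08]
    - [[0,0,0],-1.26]
    - [[0,0,0],-1.44]
    - [[0,0,0],-1.57]
  jaw: 0.0

```text
time_s: 25.8
position: [0.4631, -0.2947, 0.0297]
eef_rot: [-0.0, 0.381, 0.925, 0.0]
contact_force: [-0.3, -0.6, -0.4]
opening: 0.0853
gripper_force: 0.0
```

Request:
drive_tool:
  commands:
    - [[0,0,0],0]
    - [[0,0,0],0]
    - [[0,0,0],0]
    - [[0,0,0],0]
    - [[0,0,0],0]
  jaw: 1.0

```text
time_s: 26.42
position: [0.4635, -0.2951, 0.0302]
eef_rot: [0.0, 0.383, 0.924, -0.0]
contact_force: [0.4, -0.0, 3.2]
opening: 0.056
gripper_force: 64.0
```

```bash
python3 plan.py
```

```text
[ 0.4635 -0.2951  0.0302] 134.96 F [ 0.4 -0.   3.2] op 0.056 t 26.425 tilt [ 4.000e-04  3.830e-01  9.237e-01 -1.000e-04]
```

Request:
drive_tool:
  commands:
    - [[0,0,-40],0]
    - [[0,0,-100],0]
    - [[0,0,-160],0]
    - [[0,0,-165],0]
    - [[0,0,-165],0]

```text
time_s: 27.05
position: [0.4627, -0.2942, 0.1939]
eef_rot: [-0.001, 0.383, 0.924, 0.0]
contact_force: [-0.8, 0.7, -2.3]
opening: 0.0562
gripper_force: 64.3
```

```bash
python3 plan.py .6477,-.0208,.18,135
```

```text
[ 0.4627 -0.2942  0.1939] 134.97 F [-0.8  0.7 -2.3] op 0.0562 t 27.05 tilt [-8.000e-04  3.829e-01  9.238e-01  3.000e-04]
.6477,-.0208,.18,135 ([np.float64(62.7), np.float64(324.1), np.float64(13.9)], np.float64(-0.0))
```

Request:
drive_tool:
  commands:
    - [[63,324,0],0]
    - [[63,324,0],0]
    - [[63,324,0],0]
    - [[63,324,0],0]
    - [[63,324,0],0]
    - [[63,324,0],0]
    - [[63,324,0],0]
    - [[63,324,10],0]
    - [[63,324,10],0]
    - [[63,324,10],0]

```text
time_s: 28.3
position: [0.6474, -0.0223, 0.1847]
eef_rot: [-0.0, 0.384, 0.923, -0.0]
contact_force: [0.1, 0.1, -1.1]
opening: 0.0558
gripper_force: 64.5
```

```bash
python3 plan.py .6477,-.0208,.12,135
```

```text
[ 0.6474 -0.0223  0.1847] 134.89 F [ 0.1  0.1 -1.1] op 0.0558 t 28.3 tilt [-2.000e-04  3.836e-01  9.235e-01 -1.000e-04]
.6477,-.0208,.12,135 ([np.float64(0.9), np.float64(1.2), np.float64(64.7)], np.float64(-0.002))
```

Request:
drive_tool:
  commands:
    - [[0.9,1.2,0],0]
    - [[0.9,1.2,20],0]
    - [[0.9,1.2,40],0]
    - [[0.9,1.2,60],0]
    - [[0.9,1.2,65],0]
    - [[0.9,1.2,65],0]
    - [[0.9,1.2,65],0]

```text
time_s: 29.18
position: [0.6488, -0.0199, 0.1209]
eef_rot: [0.001, 0.383, 0.924, 0.0]
contact_force: [-0.3, 1.2, -1.4]
opening: 0.056
gripper_force: 64.5
```

```bash
python3 plan.py .6477,-.0208,.102,135
```

```text
[ 0.6488 -0.0199  0.1209] 134.98 F [-0.3  1.2 -1.4] op 0.056 t 29.175 tilt [9.000e-04 3.829e-01 9.238e-01 2.000e-04]
.6477,-.0208,.102,135 ([np.float64(0.1), np.float64(-1.4), np.float64(18.9)], np.float64(-0.0))
```

Request:
drive_tool:
  commands:
    - [[0,-0.7,5],0]
    - [[0,-0.7,10],0]
    - [[0,-0.7,14],0]
    - [[0,-0.7,17],0]
    - [[0,-0.7,20],0]
    - [[0,-0.7,22],0]
    - [[0,-0.7,22],0]

```text
time_s: 30.05
position: [0.6481, -0.0204, 0.1016]
eef_rot: [-0.0, 0.383, 0.924, -0.0]
contact_force: [-8.9, 0.6, 16.2]
opening: 0.0556
gripper_force: 66.7
```

```bash
python3 plan.py .6477,-.0208,.102,135; python3 -c "
from h import *
print(get_obs()['ft_torque'])"
```

```text
[ 0.6481 -0.0204  0.1016] 134.99 F [-8.9  0.6 16.2] op 0.0556 t 30.05 tilt [-1.000e-04  3.827e-01  9.239e-01 -5.000e-04]
.6477,-.0208,.102,135 ([np.float64(0.0), np.float64(-0.5), np.float64(-0.4)], np.float64(-0.0))
[ 0.0319393   1.91051711 -0.16819263]
```

Rim is at about 71.6 mm, resting on the pins. Turn while pressing lightly.

Request:
drive_tool:
  commands:
    - [[0,0,0],0.08]
    - [[0,0,0],0.16]
    - [[0,0,0],0.24]
    - [[0,0,0],0.32]
    - [[0,0,0],0.4]
    - [[0,0,0],0.48]

```text
time_s: 30.8
position: [0.6482, -0.0209, 0.0991]
eef_rot: [0.001, 0.593, 0.805, 0.0]
contact_force: [-0.3, -0.0, -0.3]
opening: 0.0557
gripper_force: 64.7
```

It dropped: the force is gone at rim 69 mm. Now push straight down.

Request:
drive_tool:
  commands:
    - [[0,0,3],0]
    - [[0,0,6],0]
    - [[0,0,9],0]
    - [[0,0,12],0]
    - [[0,0,14],0]
    - [[0,0,16],0]
    - [[0,0,17],0]
    - [[0,0,17],0]

```text
time_s: 31.8
position: [0.6477, -0.0212, 0.0859]
eef_rot: [0.0, 0.591, 0.807, -0.002]
contact_force: [-13.0, -4.0, 15.9]
opening: 0.0559
gripper_force: 66.9
```

```bash
python3 plan.py; python3 -c "
from h import *
print(get_obs()['ft_torque'])"
```

```text
[ 0.6477 -0.0212  0.0859] 107.61 F [-13.   -4.   15.9] op 0.0559 t 31.8 tilt [ 1.000e-04  5.906e-01  8.070e-01 -1.600e-03]
[-0.62697508  2.12881812  0.13264507]
```

Request:
drive_tool:
  commands:
    - [[0,0,2],0]
    - [[0,0,4],0]
    - [[0,0,4],0]
    - [[0,0,4],0]

```text
time_s: 32.3
position: [0.6476, -0.0211, 0.0849]
eef_rot: [-0.001, 0.591, 0.807, -0.002]
contact_force: [-28.0, -0.8, 44.4]
opening: 0.056
gripper_force: 70.0
```

```bash
python3 plan.py
```

```text
[ 0.6476 -0.0211  0.0849] 107.59 F [-28.   -0.8  44.4] op 0.056 t 32.3 tilt [-0.0009  0.5907  0.8069 -0.002 ]
```

Hard stop reached (force jumps with no travel). I'll ease to about 30 N, check and hand in.

Request:
drive_tool:
  commands:
    - [[0,0,-1.5],0]
    - [[0,0,-1.5],0]
    - [[0,0,-1.5],0]
    - [[0,0,-1.5],0]

```text
time_s: 32.8
position: [0.6475, -0.0211, 0.085]
eef_rot: [-0.001, 0.591, 0.807, -0.002]
contact_force: [-24.5, -1.7, 37.0]
opening: 0.0557
gripper_force: 69.0
```

```bash
python3 plan.py
```

```text
[ 0.6475 -0.0211  0.085 ] 107.59 F [-24.5  -1.7  37. ] op 0.0557 t 32.8 tilt [-7.000e-04  5.907e-01  8.069e-01 -1.800e-03]
```

```bash
python3 -c "
from bench import *
print(job_done())"
```

```text
the job is handed in; nothing more can be done
None
```

Both indigo vials are in the turret next to the blank. The shield is keyed over the pins and pushed home to its hard stop, and I handed the job in at about 33 s with the arm still holding it down at about 37 N.

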